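Lock the belt tensioner back with its pin

ROBOT

A 6-joint arm with a two-finger parallel gripper is mounted at the origin on a cart in front of the work surface, level with it; the furniture and walls round the work are solid. World frame = base frame: x ahead of the robot, y to its left, z up, the work surface at z = 0. Lengths are in mm, angles in rad, forces in N, time in s.
With the tool pointing down it reaches from about 325 to 900 mm from the base axis. Payload 3.5 kg.
Tool frame: the origin (TCP) lies on the front face of the gripper's body, between the roots of the fingers; the fingertips stand robot.tcp_to_tips ahead of it and the grasp point (between the pads) lies 54 mm ahead of it (robot.tcp_to_tips is the distance from the TCP to the fingertips, in mm); z points along the fingers, y is the line along which they close (so a half turn about z gives the same grasp; the last joint's range is limited). The gripper opens to 85 mm and grips with 20 to 120 N. Pads are 22 mm wide; open, the fingers measure 114 mm over their backs; the gripper's body (76 mm by 85 mm) begins 54 mm behind the grasp point. The pads swing forward as they close: fully open they stand 13 mm farther back than shut.
Start: joints at [1.006, 0.276, -0.026, 1.268, 0, 1.467], TCP at [278.481, 559.527, 303.913] pointing down, gripper open.
Joint ranges: [-3.12, 3.12], [-0.85, 1.88], [-1.08, 1.24], [-1.95, 2.15], [-1.57, 1.53], [-3.14, 3.14]. Speed limits (rad/s): [2.57, 2.57, 3.14, 3.14, 3.14, 3.14].

INTERFACE

Orientations are given as a unit quaternion [w, x, y, z].
In Python, from bench import robot, eyes gives the robot as it stands. The module is installed in compiled form; this text tells all that it offers.
- The arm moves only by the tool drive_tool, never from a script. Its argument "increments" is a list of rows, each a list of 7 numbers: the turn, a rotation vector about the tool's x, y, z in rad, then the shift along the tool's x, y, z in m, then the opening, from 0 (shut) to 1 (fully open). A call has 1 to 8 rows; each row is the pose to reach, as a shift and turn from the pose commanded when the call began, along the tool's axes at that moment; what a row does not reach only later rows make up. A row lasts 1/12 s, in which the tool goes at most 41.7 mm and 7.16 degrees, less where a joint would pass 70% of its speed; a pose out of reach is approached as far as the arm can. A call with a gripper value outside its range is refused whole. The fingers move at their own pace and stop on an object; "grip_force" is the grip in N (left out, the last holds). Time passes only in rows, so rows that repeat a pose let the fingers close. It gives the time, the measured TCP pose, the force, the opening and the grip force at its end, in the units of the state.
- robot.get_obs(): the state, without advancing time (a new reading comes with each control period).
- eyes.capture(name): name is "scene" or "side" or "wrist"; returns the picture (420x560x3 uint8, red, green, blue); there is no depth.
- eyes.camera_model(name): a dict with "fov_y" (degrees; the focal length in pixels is half the picture's height over the tangent of half this angle, whatever the lens; pixels are square), "cx", "cy" (the principal point, pixels), "k1" (the pictures are not rectified: a ray, as slopes to the right and down, at radius r is drawn at 1 + k1 r^2 times it, then the intrinsics apply), "world_to_cam" (4x4, takes a point from world to camera coordinates); the wrist camera has in their place "mount" (4x4, takes a point from camera to tool coordinates, whose origin is the TCP and whose axes are the flange's). Camera axes: x right, y down, z forward; pixel columns grow to the right and rows downward; lengths in mm; the calibration is good to about 2 mm. A picture is of the moment at which its call begins: read the wrist's pose just before it. camera_model takes no time and is no camera call.
- robot.finish_job(): hands the job in; it is judged then, once.
The state is a dict: "time_s": time; "joint_pos": joint angles; "joint_velocities": joint speeds; "tau": joint torques, N m; "tool_pos": TCP position; "tcp_rot": TCP orientation; "contact_force": force on the tool from outside, world axes, zero at the start; "moment": the same for the moment, N m; "gripper_width": opening from 0.0 (shut) to 1.0 (fully open); "gripper_force": force on a finger pad.
Only numpy, scipy, OpenCV 4.12 (cv2) and the standard library are available. Lean on these libraries where they do the work, as an engineer would, in place of code of your own. Each camera call takes 0.05 s, during which the arm holds its last target. There are 200 camera calls.

TASK

The belt tensioner on the drive rig has to be locked back so that a new belt can go on. Take the red-handled locking pin out of its wooden block, put it down through the brass-ringed hole in the sprung tension wheel and, with the pin as your handle, turn the wheel clockwise (seen from above); the lock hole is out of sight under the wheel, somewhere along the yellow arc, so feel for it with the pin's nose on the ring beneath, never forcing or prying the pin or letting the wheel fly back. When the pin drops in, push it gently home until its collar is down on the wheel, let go so that the pin alone holds the wheel, and leave the other things on the table alone.

Things in the scene. Friction and masses are not known exactly. Their poses are not given: they have to be found in the camera images.
- lock_pin: locking pin, upright, about 80 g. Origin at its lower tip, z up. Steel shank 10 mm in diameter, 24 mm long, lowest 5 mm tapering to a 5.4 mm nose; steel collar 22 mm across from 24 to 28 mm above the tip; red flat grip 26 mm wide (pin's x), 12 mm thick (pin's y), from 28 to 68 mm above the tip. It hangs by its collar in the wooden block; take it across the 12 mm.
- pin_block: wooden block, fixed, 50 (x) x 90 (y) x 30 mm high, origin at the centre of its underside. The pin stands in its hole at (0, -22) mm and is free once lifted 25 mm. Two thin steel dowels stand fixed at (0, 14) and (0, 32) mm, 10 and 8 mm proud of the top.
- tensioner_rig: belt-drive rig, fixed: aluminium plate 230 (x) x 270 (y) mm on pillars, its top 46 mm above the table. Origin on the table under the plate's centre, +x to the far side. Two toothed pulleys at (45, 92) and (45, -92) mm, up to 61 mm across, tops at 110 mm. In front of them the tensioner, axis at (-25, 0) mm: a dark spring housing 156 mm across, yellow arc on its rim, the tension wheel on top.
- tension_wheel (a joint): turn of the tension wheel in rad: 0 at rest against its stop, growing clockwise seen from above, hard stop at 1.4. A spring drives it back to 0: about 0.14 Nm at 0, 0.24 Nm at 1.1 rad, that is 3 to 5 N at the wheel's hole. If let go it flies back. Under this side load the pin rubs in the wheel's hole: sliding it down then takes up to about 5 N, besides what the ring pushes back.
- wheel_hole (a point): centre of the through hole in the wheel, on the wheel's top face (76 mm above the table), 52 mm from the axis; turns with the wheel, z up. Hole 12.4 mm in diameter, 1 mm chamfer, brass ring round it; wheel 8 mm thick, 130 mm across, bright steel. A pin put in it first stands on the lock ring, tip 10 mm below this point; fully home in the lock hole its tip is 24 mm below.
- wheel_axis (a point): the wheel's axis, at the wheel's top face. Under the wheel, hidden and fixed, lies the flat steel lock ring, its face 10 mm below this point, with one blind hole (11.6 mm in diameter, 1.5 mm chamfer, 18 mm deep) 52 mm from the axis. Each rig has it elsewhere: it is met by the wheel's hole at a joint value between 0.5 and 1.1 rad; the yellow arc marks that range.
- idler_top (a point): top of the bolt of the black idler pulley (46 mm across) that stands on the wheel 26 mm from its axis and turns with it; 33 mm above the wheel's top face.
- hex_key: black L-shaped hex key, 108 mm long, a bystander; origin at the centre of its underside
- cap_screw: black M10 cap screw lying down, 40 mm long, a bystander; origin at the centre of its underside
- v_block: steel V-block with a black stirrup clamp, 46 x 51 x 69 mm, a bystander; origin at the centre of its underside
- angle_bracket: black angle bracket, 90 mm long, a bystander; origin at the centre of its underside
- screw_tin: round open tin of screws, 68 mm across, 23 mm high, a bystander; origin at the centre of its underside
- masking_tape: roll of masking tape lying flat, 94 mm across, 24 mm high, a bystander; origin at the centre of its underside
Things that resemble listed ones, but are neither listed nor needed, are in the scene too. There is more than one size of the pin_block; the job needs the larger.

How it is judged (in metres and radians):
On the way, in this order (a step that is already met when the one before it is completed fails the run):
1. the pin stands in the wheel's hole (horizontal distance between lock_pin and wheel_hole below 0.005 m and z of lock_pin in the frame of wheel_hole below -0.004 m and value of joint tension_wheel below 0.2 rad), for 0.1 s.
2. the pin turns the wheel against its spring (horizontal distance between lock_pin and wheel_hole below 0.005 m and z of lock_pin in the frame of wheel_hole below -0.004 m and value of joint tension_wheel above 0.3 rad), for 0.1 s.
3. the pin is home in the lock hole under the wheel (horizontal distance between lock_pin and wheel_hole below 0.005 m and z of lock_pin in the frame of wheel_hole below -0.0215 m and value of joint tension_wheel above 0.38 rad), for 0.2 s.
At the end, for the whole second after the job is handed in: the pin stands in the wheel's hole (within 5 mm of its centre, tilted under 0.2 rad), its tip at least 21.5 mm below the wheel's top face: home in the lock hole, collar within 2.5 mm of the wheel; the wheel is held wound (joint above 0.38 rad); pin and wheel are at rest (all of step 3 and angle between lock_pin's own z axis and vertical below 0.2 rad and linear speed of lock_pin below 0.02 m/s and velocity of joint tension_wheel between -0.05 and 0.05 rad/s); the robot touches nothing.
It fails at once if the pin is forced: it presses on the tensioner with more than 40 N (contact force between lock_pin and tensioner_rig above 40 N).
It fails at once if the wheel flies back (faster than 4 rad/s) (velocity of joint tension_wheel below -4 rad/s).
It fails at once if another thing on the table is moved by more than 20 mm (distance of any of hex_key, cap_screw, v_block, angle_bracket, screw_tin, masking_tape from where it was at the start of the episode above 0.02 m).
It also fails if it takes over 67 s, if anything falls off the work surface, if the arm or the gripper's body presses on something with over 40 N, if the wrist force passes 120 N, or if a joint passes its speed limit or range.

## Working session

There is one attempt and no reset: what is moved stays moved. The work goes in short steps, Python scripts to look and compute and a tool call to move; the robot and the scene stay as the last step left them, time stands still between calls to the robot, and variables do not carry over. Pictures are saved under pics/ and viewed, at most 10 in all, crops included, and the job is handed in when it is done.

Besides the shell and the picture viewer there is one more tool, called after "Emit:" as name(argument=value, ...), one argument or row to a line, values as JSON. drive_tool: Moves the arm, as the interface text tells. Its arguments: {"type":"object","properties":{"increments":{"type":"array"},"grip_force":{"type":"number"}},"required":["increments"]}

```bash
mkdir -p pics; cat > h.py <<'E'
import numpy as np, cv2
from bench import robot, eyes
from scipy.spatial.transform import Rotation as R
def q2R(q): return R.from_quat([q[1],q[2],q[3],q[0]]).as_matrix()
def snap(n,f):
    im=eyes.capture(n); cv2.imwrite('pics/'+f,im[:,:,::-1]); return im
def cam(n):
    m=eyes.camera_model(n); f=210/np.tan(np.radians(m['fov_y'])/2)
    if n=='wrist':
        o=robot.get_obs(); T=np.eye(4); T[:3,:3]=q2R(o['tcp_rot']); T[:3,3]=o['tool_pos']
        c2w=T@np.array(m['mount'])
    else: c2w=np.linalg.inv(np.array(m['world_to_cam']))
    return m,f,c2w
def pix2w(n,u,v,z,c=None):
    m,f,c2w=c or cam(n); d=np.array([(u-m['cx'])/f,(v-m['cy'])/f]); s=d.copy()
    for _ in range(30): s=d/(1+m['k1']*(s@s))
    r=c2w[:3,:3]@np.array([s[0],s[1],1]); o=c2w[:3,3]
    return o+r*(z-o[2])/r[2]
def w2pix(n,p,c=None):
    m,f,c2w=c or cam(n); q=np.linalg.inv(c2w)@np.append(p,1); s=q[:2]/q[2]
    s=s*(1+m['k1']*(s@s)); return s*f+[m['cx'],m['cy']]
E
python3 - <<'E'
from h import *
print(robot.tcp_to_tips); o=robot.get_obs(); print(o)
a=snap('scene','s0.png'); b=snap('side','d0.png'); c=snap('wrist','w0.png')
for n in ('scene','side','wrist'):
    m,f,T=cam(n); print(n,m['k1'],f,T.round(3).tolist())
E
```

```text
72.6
{'time_s': 0.0, 'joint_pos': array([ 1.00560789e+00,  2.77173604e-01, -2.78855353e-02,  1.26795997e+00,
       -7.50010743e-06,  1.46738373e+00]), 'joint_velocities': array([ 0.00082056, -0.00093914,  0.00064033,  0.00159163,  0.0001421 ,
       -0.00057475]), 'tau': array([ 3.50563932e-03, -4.45511699e+01,  2.95200884e+01,  1.65674550e-02,
        1.54196800e-04,  8.07003914e-06]), 'tool_pos': array([278.1544083 , 559.01854254, 302.73208222]), 'tcp_rot': array([-3.61114468e-04,  2.28841827e-01,  9.73462985e-01, -1.05109513e-03]), 'contact_force': array([-1.10573174, -0.19620685, -0.33701214]), 'moment': array([-0.06325685,  0.01420351,  0.01636724]), 'gripper_force': 0.0, 'gripper_width': 1.0006673673596846}
scene -0.06192384683284858 395.76748453347614 [[0.675, -0.579, 0.457, 36.208], [-0.738, -0.531, 0.417, -379.022], [0.002, -0.619, -0.785, 908.817], [0.0, 0.0, 0.0, 1.0]]
side -0.09631603776469362 386.43603283770506 [[0.998, -0.03, 0.058, 461.902], [-0.065, -0.496, 0.866, -783.142], [0.003, -0.868, -0.496, 575.452], [0.0, 0.0, 0.0, 1.0]]
wrist -0.006151305244956561 356.7671442071187 [[0.445, 0.857, 0.259, 213.235], [0.895, -0.426, -0.13, 593.079], [-0.002, 0.29, -0.957, 372.898], [0.0, 0.0, 0.0, 1.0]]
```

View pics/s0.png

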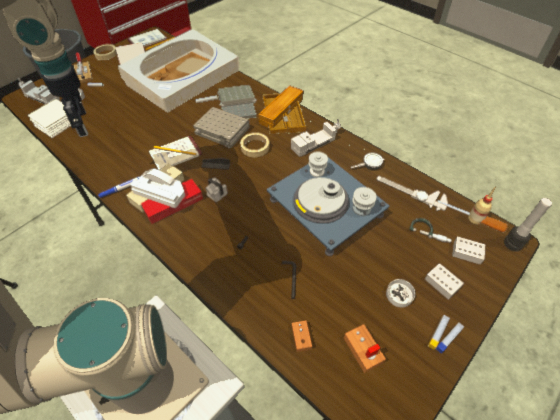

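View pics/d0.png

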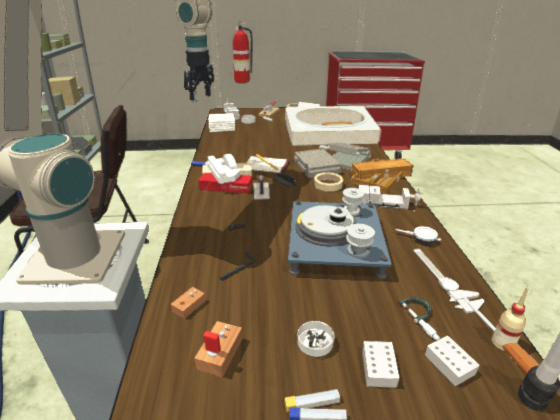

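The scene and side views show two wooden blocks. The larger one, with the red pin, is at scene (365,347) / side (219,347). The smaller one, without a pin, is at scene (302,335) / side (188,302). The rig is at scene (328,203) / side (338,237). White perforated blocks at scene (445,280) and (469,250) are decoys. I'll check the choice in a close crop.

```bash
python3 - <<'E'
import cv2,numpy as np
s=cv2.imread('pics/s0.png');d=cv2.imread('pics/d0.png')
def t(im,u,v,w=100,h=75): return cv2.resize(im[v:v+h,u:u+w],(400,300),interpolation=cv2.INTER_CUBIC)
cv2.imwrite('pics/m1.png',np.vstack([np.hstack([t(s,320,310),t(s,275,155)]),np.hstack([t(d,170,310),t(d,290,190)])]))
E
```

```text
(no output)
```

View pics/m1.png

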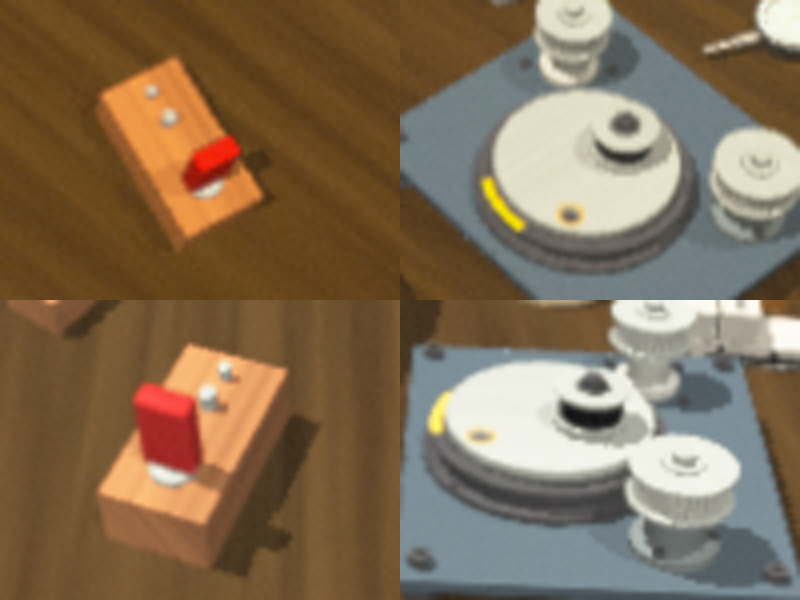

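The crops confirm the choice: the larger block holds the red pin and has two dowels, and the brass-ringed hole is at about scene (317,208) / side (310,223). Next I turn these pixels into positions.

```bash
python3 - <<'E'
from h import *
C={n:cam(n) for n in('scene','side')}
O={'s1':('scene',320,310),'s2':('scene',275,155),'d1':('side',170,310),'d2':('side',290,190)}
def P(k,x,y,z):
    n,u,v=O[k]; return pix2w(n,u+(x+.5)/4-.5,v+(y+.5)/4-.5,z,C[n])
for l,*a in [('dow32','s1',152,88,38),('dow32','d1',226,68,38),('dow14','s1',169,114,40),('dow14','d1',208,88,40),
 ('pintop','s1',218,152,74),('pintop','d1',168,92,74),('collar','d1',172,175,34),('collar','s1',210,188,34),
 ('hole','s2',171,214,76),('hole','d2',81,135,76),('pulL','s2',175,12,110),('pulR','s2',363,160,110),('pulR','d2',285,158,110),('idler','s2',225,118,111),('idler','d2',193,82,111)]:
    print(l,P(*a).round(1))
a=P('s2',175,12,110)[:2];b=P('s2',363,160,110)[:2]
y=(a-b);print(np.linalg.norm(y));y/=np.linalg.norm(y);x=np.array([y[1],-y[0]])
print('yaw',np.arctan2(x[1],x[0]),'axis',(a+b)/2-70*x)
E
```

```text
dow32 [ 397.7 -277.8   38. ]
dow32 [ 397.6 -282.5   38. ]
dow14 [ 391.  -294.1   40. ]
dow14 [ 390.4 -295.9   40. ]
pintop [ 377.7 -329.1   74. ]
pintop [ 378.3 -328.2   74. ]
collar [ 377.  -338.6   34. ]
collar [ 374.5 -335.    34. ]
hole [587.5   0.8  76. ]
hole [586.6  -1.4  76. ]
pulL [710.6 101.1 110. ]
pulR [687.  -79.8 110. ]
pulR [687.5 -85.2 110. ]
idler [653.4  10.7 111. ]
idler [652.3  -1.8 111. ]
182.4527976888206
yaw -0.1295035058245737 axis [629.37198522  19.72731626]
```

```bash
cat >> h.py <<'E'
def go(p,yaw=None):
    # yaw: world angle of tool y axis (mod pi); tool pointing down
    o=robot.get_obs(); M=q2R(o['tcp_rot']); t=M.T@(np.array(p)-o['tool_pos'])
    out=(t/1000).round(4).tolist()
    if yaw is not None:
        y=np.array([np.cos(yaw),np.sin(yaw),0]); y=y if y@M[:,1]>0 else -y
        z=np.array([0,0,-1.]); G=np.c_[np.cross(y,z),y,z]
        out=[R.from_matrix(M.T@G).as_rotvec().round(4).tolist(),out]
    print(out,'rows',np.linalg.norm(t)/41.7)
    return out
E
python3 - <<'E'
from h import *
M=q2R(robot.get_obs()['tcp_rot']);print(M.round(3),robot.get_obs()['joint_pos'])
print(np.array(cam('wrist')[0]['mount']).round(2).tolist())
go([480,250,280],np.radians(68));go([450,-60,270]); go([378,-329,220])
E
```

```text
[[-0.895  0.446 -0.001]
 [ 0.446  0.895 -0.001]
 [ 0.    -0.002 -1.   ]] [ 1.00558911e+00  2.76994455e-01 -2.75611550e-02  1.26799738e+00
 -1.92967711e-07  1.46741084e+00]
[[0.0, -0.96, -0.29, 73.33], [1.0, 0.0, 0.0, 1.32], [-0.0, -0.29, 0.96, -69.89], [0.0, 0.0, 0.0, 1.0]]
[[-0.0017, -0.0002, -0.0778], [-0.3184, -0.1868, 0.0233]] rows 8.869461952465603
[-0.4296, -0.4777, 0.0338] rows 15.428076824373962
[-0.4851, -0.7505, 0.0842] rows 21.523966716329955
```

Emit:
drive_tool(
  increments=[
    [0,0,0,-0.04,-0.023,0.003,1],
    [0,0,0,-0.076,-0.045,0.006,1],
    [0,0,0,-0.112,-0.066,0.009,1],
    [0,0,0,-0.147,-0.087,0.011,1],
    [0,0,0,-0.183,-0.108,0.013,1],
    [0,0,0,-0.219,-0.129,0.016,1],
    [0,0,0,-0.254,-0.15,0.019,1],
    [0,0,0,-0.29,-0.171,0.021,1],
  ],
)

```text
time_s: 0.82
tool_pos: [460.0, 278.6, 282.7]
tcp_rot: [-0.0, 0.229, 0.973, -0.0]
contact_force: [1.4, 0.5, -0.3]
gripper_width: 0.998
gripper_force: 0.0
```

```bash
python3 - <<'E'
from h import *
o=robot.get_obs();print(o['time_s'],o['tool_pos'],o['joint_pos'].round(2));go([450,-60,270]);
E
```

```text
0.8167 [460.04582669 278.60757523 282.66488317] [ 0.42  0.14 -0.25  1.19  0.    0.89]
[-0.1418, -0.3076, 0.0127] rows 8.129333979175826
```

Emit:
drive_tool(
  increments=[
    [0,0,0,-0.018,-0.037,0.003,1],
    [0,0,0,-0.035,-0.074,0.006,1],
    [0,0,0,-0.052,-0.111,0.009,1],
    [0,0,0,-0.069,-0.148,0.012,1],
    [0,0,0,-0.086,-0.185,0.015,1],
    [0,0,0,-0.103,-0.222,0.018,1],
    [0,0,0,-0.12,-0.259,0.021,1],
    [0,0,0,-0.137,-0.296,0.024,1],
  ],
)

```text
time_s: 1.48
tool_pos: [449.7, -47.2, 258.9]
tcp_rot: [0.0, 0.229, 0.973, 0.0]
contact_force: [0.5, -0.3, 0.7]
gripper_width: 0.997
gripper_force: 0.0
```

```bash
python3 - <<'E'
from h import *
o=robot.get_obs();print(o['time_s'],o['tool_pos'],o['joint_pos'].round(2));go([378,-329,210],np.radians(68));
E
```

```text
1.4833 [449.74452211 -47.23918332 258.92718753] [-0.25 -0.   -0.45  1.13  0.    0.21]
[[0.0001, 0.0001, -0.0777], [-0.0613, -0.2842, 0.0489]] rows 7.070490516296177
```

Emit:
drive_tool(
  increments=[
    [0,0,-0.01,-0.008,-0.036,0.006,1],
    [0,0,-0.02,-0.016,-0.072,0.012,1],
    [0,0,-0.03,-0.024,-0.108,0.018,1],
    [0,0,-0.04,-0.032,-0.144,0.024,1],
    [0,0,-0.05,-0.04,-0.18,0.03,1],
    [0,0,-0.06,-0.048,-0.216,0.036,1],
    [0,0,-0.07,-0.056,-0.252,0.042,1],
    [0,0,-0.078,-0.061,-0.284,0.049,1],
  ],
)

```text
time_s: 2.15
tool_pos: [377.9, -329.3, 210.0]
tcp_rot: [0.0, 0.191, 0.982, -0.0]
contact_force: [-0.1, -0.2, 0.1]
gripper_width: 1.004
gripper_force: 0.0
```

Emit:
drive_tool(
  increments=[
    [0,0,0,0,0,0,1],
    [0,0,0,0,0,0,1],
    [0,0,0,0,0,0,1],
  ],
)

```text
time_s: 2.4
tool_pos: [378.2, -326.3, 209.8]
tcp_rot: [-0.0, 0.191, 0.982, 0.001]
contact_force: [0.5, 1.0, 0.4]
gripper_width: 1.0
gripper_force: 0.0
```

```bash
python3 - <<'E'
from h import *
o=robot.get_obs();print(o['time_s'],o['tool_pos'],o['joint_pos'].round(2))
im=snap('wrist','w1.png')
for p in ([378,-329,74],[378,-329,34],[397.6,-280,38]): print(w2pix('wrist',p))
cv2.imwrite('pics/w1b.png',cv2.resize(im[:,:,::-1],(800,600),interpolation=cv2.INTER_CUBIC))
E
```

```text
2.4 [ 378.21879092 -326.3056298   209.76599591] [-0.84  0.13 -0.42  1.02  0.   -0.46]
[276.92555392 223.20823723]
[277.9708326  204.42244553]
[352.29782413 205.86684263]
```

View pics/w1b.png

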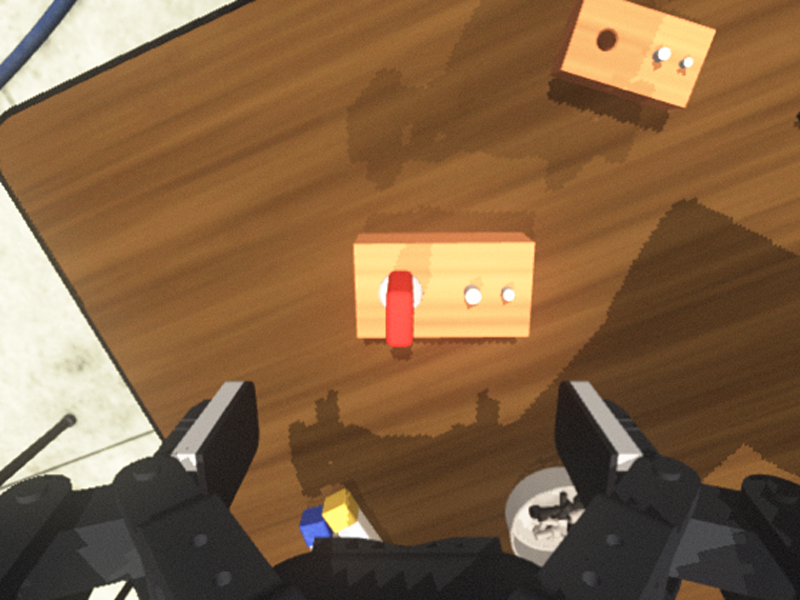

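The close view confirms the larger block. The red grip's top is centred near (400,322) of 800x600, its collar at (401,293), and its thin side lies along the tool's closing line. The smaller block at (635,50) has an empty hole.

```bash
python3 - <<'E'
from h import *
k=1/1.42857
for l,u,v,z in (('top',400,323,74),('collar',401,293,33),('d14',473,295,40),('d32',509,294,38)): print(l,pix2w('wrist',u*k,v*k,z).round(1))
print('pos',robot.get_obs()['tool_pos'])
E
```

```text
top [ 380.4 -328.    74. ]
collar [ 379.5 -327.5   33. ]
d14 [ 391.7 -294.1   40. ]
d32 [ 398.6 -277.3   38. ]
pos [ 378.52350124 -325.89860282  209.98384445]
```

```bash
python3 - <<'E'
from h import *
o=robot.get_obs(); print(o['tool_pos'],o['contact_force']); go([379,-327.8,117],np.radians(67.7))
E
```

```text
[ 378.52350124 -325.89860282  209.98384445] [0.10201196 0.80114813 0.16174024]
[[0.0008, -0.0007, 0.006], [-0.0012, -0.0017, 0.093]] rows 2.2303238275484
```

Emit:
drive_tool(
  increments=[
    [0,0,0.005,-0.001,-0.002,0.02,1],
    [0,0,0.005,-0.001,-0.002,0.045,1],
    [0,0,0.005,-0.001,-0.002,0.07,1],
    [0,0,0.005,-0.001,-0.002,0.085,1],
    [0,0,0.005,-0.001,-0.002,0.093,1],
    [0,0,0.005,-0.001,-0.002,0.093,1],
    [0,0,0.005,-0.001,-0.002,0.093,1],
  ],
)

```text
time_s: 3.03
tool_pos: [379.2, -328.4, 117.5]
tcp_rot: [-0.0, 0.192, 0.981, 0.0]
contact_force: [-0.0, -0.7, -0.1]
gripper_width: 0.997
gripper_force: 0.0
```

Emit:
drive_tool(
  increments=[
    [0,0,0,0,0,0,0.6],
    [0,0,0,0,0,0,0.3],
    [0,0,0,0,0,0,0.1],
    [0,0,0,0,0,0,0],
    [0,0,0,0,0,0,0],
    [0,0,0,0,0,0,0],
    [0,0,0,0,0,0,0],
    [0,0,0,0,0,0,0],
  ],
  grip_force=50,
)

```text
time_s: 3.7
tool_pos: [378.8, -329.3, 117.5]
tcp_rot: [0.0, 0.193, 0.981, -0.0]
contact_force: [0.0, 0.2, 3.5]
gripper_width: 0.129
gripper_force: 49.0
```

```bash
python3 - <<'E'
from h import *
o=robot.get_obs(); print({k:np.round(o[k],3) for k in o}); im=snap('wrist','w2.png')
cv2.imwrite('pics/w2b.png',cv2.resize(im[:,:,::-1],(800,600),interpolation=cv2.INTER_CUBIC))
E
```

```text
{'time_s': np.float64(3.7), 'joint_pos': array([-0.844,  0.239, -0.513,  0.819, -0.   , -0.456]), 'joint_velocities': array([-0.001,  0.001,  0.002,  0.001,  0.   , -0.   ]), 'tau': array([ 3.3000e-02, -3.4608e+01,  2.2262e+01, -2.2100e-01,  2.1000e-02,
        0.0000e+00]), 'tool_pos': array([ 378.827, -329.347,  117.46 ]), 'tcp_rot': array([ 0.   ,  0.193,  0.981, -0.   ]), 'contact_force': array([0.031, 0.189, 3.525]), 'moment': array([0.075, 0.039, 0.031]), 'gripper_force': np.float64(49.015), 'gripper_width': np.float64(0.129)}
```

View pics/w2b.png

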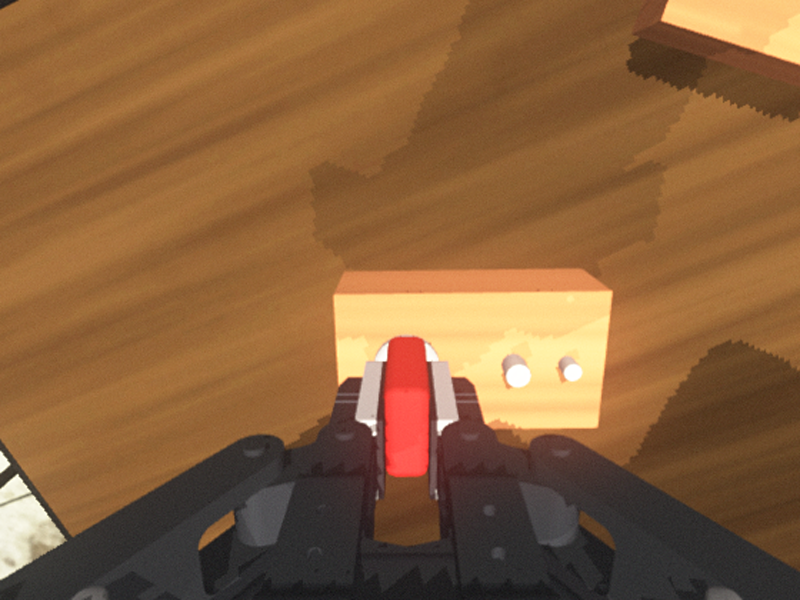

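The pin's grip sits between the pads: top lower edge at (406,476), collar's upper edge at (406,336). I work out its offset in the tool frame before lifting.

```bash
python3 - <<'E'
from h import *
o=robot.get_obs();M=q2R(o['tcp_rot']);k=.7
for u,v,z in((406,476,74),(406,336,34),(406,336,30)):
    print((M.T@(pix2w('wrist',u*k,v*k,z)-o['tool_pos'])).round(1))
E
```

```text
[-11.1   1.3  43.5]
[12.2  1.3 83.5]
[10.7  1.3 87.5]
```

Emit:
drive_tool(
  increments=[
    [0,0,0,0,0,-0.008,0],
    [0,0,0,0,0,-0.02,0],
    [0,0,0,0,0,-0.035,0],
    [0,0,0,0,0,-0.06,0],
    [0,0,0,0,0,-0.09,0],
    [0,0,0,0,0,-0.12,0],
    [0,0,0,0,0,-0.14,0],
  ],
)

```text
time_s: 4.33
tool_pos: [379.1, -329.5, 260.1]
tcp_rot: [0.001, 0.193, 0.981, -0.001]
contact_force: [0.2, -1.5, -0.8]
gripper_width: 0.131
gripper_force: 49.0
```

```bash
python3 - <<'E'
from h import *
o=robot.get_obs(); print(o['tool_pos'],o['gripper_width'],o['contact_force'])
go([540,-60,230]);go([587,-2,195])
E
```

```text
[ 379.11588555 -329.51140415  260.06052896] 0.13079313450151078 [ 0.16591123 -1.5402805  -0.84034835]
[-0.0466, 0.3104, 0.0298] rows 7.561517690470227
[-0.0681, 0.3819, 0.0648] rows 9.432493245592273
```

```bash
python3 - <<'E'
from h import *
go([624,-17,245])
E
```

```text
[-0.1081, 0.382, 0.0149] rows 9.527914036430738
```

Emit:
drive_tool(
  increments=[
    [0,0,0,-0.008,0.03,0,0],
    [0,0,0,-0.019,0.066,0,0],
    [0,0,0,-0.03,0.104,0,0],
    [0,0,0,-0.041,0.142,0,0],
    [0,0,0,-0.051,0.18,0,0],
    [0,0,0,-0.062,0.218,0,0],
    [0,0,0,-0.072,0.256,0,0],
    [0,0,0,-0.083,0.294,0,0],
  ],
)

```text
time_s: 5.0
tool_pos: [567.4, -86.6, 257.1]
tcp_rot: [-0.0, 0.193, 0.981, -0.0]
contact_force: [1.0, -0.8, -1.4]
gripper_width: 0.135
gripper_force: 49.1
```

Emit:
drive_tool(
  increments=[
    [0,0,0,-0.01,0.035,0.005,0],
    [0,0,0,-0.019,0.065,0.01,0],
    [0,0,0,-0.025,0.088,0.015,0],
    [0,0,0,-0.025,0.088,0.015,0],
    [0,0,0,-0.025,0.088,0.015,0],
    [0,0,0,-0.025,0.088,0.015,0],
  ],
)

```text
time_s: 5.5
tool_pos: [622.8, -16.7, 241.8]
tcp_rot: [-0.001, 0.193, 0.981, -0.0]
contact_force: [0.9, -0.4, -1.0]
gripper_width: 0.128
gripper_force: 49.2
```

```bash
python3 - <<'E'
from h import *
o=robot.get_obs(); print(o['tool_pos'],o['gripper_width'],o['contact_force'],o['tcp_rot'])
im=snap('wrist','w3.png')
cv2.imwrite('pics/w3b.png',cv2.resize(im[:,:,::-1],(800,600),interpolation=cv2.INTER_CUBIC))
E
```

```text
[622.81675586 -16.74269967 241.82758968] 0.1280880233007264 [ 0.91978765 -0.41923089 -1.02643812] [-7.26461563e-04  1.93126908e-01  9.81173474e-01 -2.90366308e-04]
```

View pics/w3b.png

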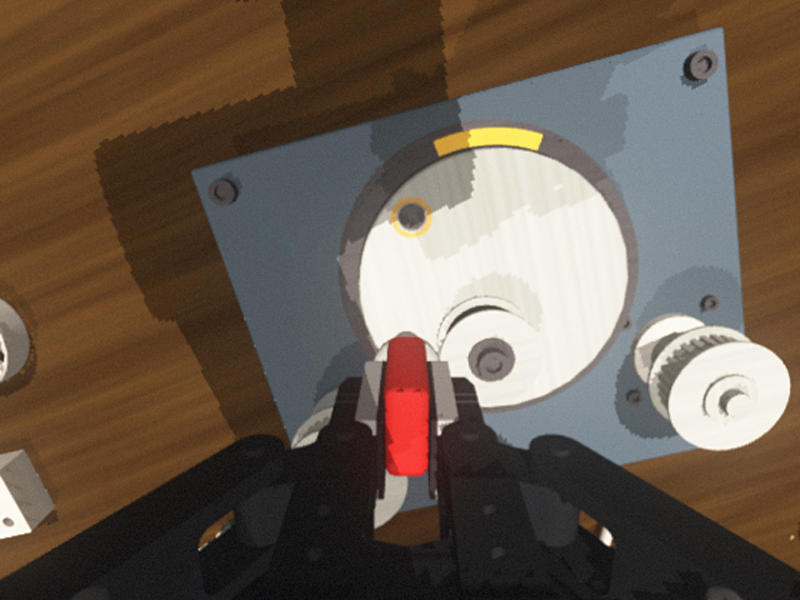

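The view shows the brass ring centred at (411,217), the wheel rim spanning x 359–629 with its top at y 146, and the yellow arc from (440,148) to (540,140). Next is a circle fit of the rim on the z=76 plane.

```bash
python3 - <<'E'
from h import *
from scipy.optimize import least_squares
k=.7
W=lambda u,v,z=76:pix2w('wrist',u*k,v*k,z)
P=np.array([W(*p) for p in((359,280),(385,207),(437,160),(495,146),(560,162),(608,203),(629,262),(610,340),(560,395))])[:,:2]
r=least_squares(lambda a:np.hypot(*(P-a[:2]).T)-a[2],[629,10,65]);print(r.x,r.fun.round(1))
h=W(411,217);o=robot.get_obs();M=q2R(o['tcp_rot'])
print('hole',h,'d',np.hypot(*(h[:2]-r.x[:2])),'ang',np.arctan2(*(h[:2]-r.x[:2])[::-1]))
print('idler',W(491,360,109))
for p in((440,148),(540,140)): q=W(*p,68); print('arc',np.degrees(np.arctan2(*(q[:2]-r.x[:2])[::-1])))
off=M@[1.5,1.3,0]; print('target TCP',h-off); go([*(h-off)[:2],205])
E
```

```text
[636.0373335   24.19361813  65.92484633] [-1.  -0.6  1.1  0.9 -0.2 -0.3 -0.6 -1.1  1.7]
hole [588.36038516   0.6500317   76.        ] d 53.173225080642084 ang -2.682905373642042
idler [654.31958476  10.9552137  109.        ]
arc 179.65791346539083
arc 142.15328725423683
target TCP [589.25438634  -1.12218775  75.99965695]
[0.0371, 0.0022, 0.0371] rows 1.2590161840758043
```

Emit:
drive_tool(
  increments=[
    [0,0,0,0.01,0.001,0,0],
    [0,0,0,0.025,0.002,0.005,0],
    [0,0,0,0.037,0.002,0.015,0],
    [0,0,0,0.037,0.002,0.03,0],
    [0,0,0,0.037,0.002,0.042,0],
    [0,0,0,0.037,0.002,0.046,0],
    [0,0,0,0.037,0.002,0.046,0],
    [0,0,0,0.037,0.002,0.046,0],
  ],
)

```text
time_s: 6.22
tool_pos: [590.0, -1.1, 196.2]
tcp_rot: [-0.0, 0.194, 0.981, -0.0]
contact_force: [-0.4, -0.4, -0.6]
gripper_width: 0.128
gripper_force: 49.2
```

```bash
python3 - <<'E'
from h import *
o=robot.get_obs(); print(o['tool_pos'],o['gripper_width'],o['contact_force'],o['moment'])
s=snap('scene','s4.png');d=snap('side','d4.png');w=snap('wrist','w4.png')
t=lambda im,u,v:cv2.resize(im[v:v+60,u:u+80,::-1],(400,300),interpolation=cv2.INTER_CUBIC)
w=cv2.resize(w[120:330,140:420,::-1],(400,300),interpolation=cv2.INTER_CUBIC)
cv2.imwrite('pics/m4.png',np.vstack([np.hstack([t(s,280,170),t(d,275,185)]),np.hstack([w,w])]))
go([589.2,-1.1,195])
E
```

```text
[590.01205931  -1.10550702 196.24862598] 0.12828770099858372 [-0.35400495 -0.43255615 -0.61118536] [ 0.02654392  0.00911234 -0.08189574]
[0.0014, -0.0008, 0.002] rows 0.062472692882918714
```

View pics/m4.png

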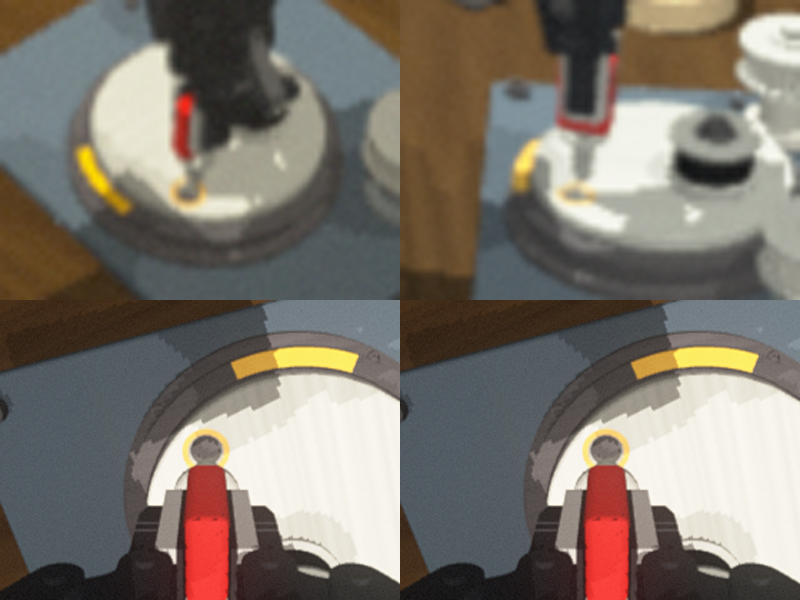

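The pin stands centred just above the brass ring: ring at (577,192) and shank at (582,170) in the side crop, ring at (188,190) under the shank in the scene crop. I descend gently.

Emit:
drive_tool(
  increments=[
    [0,0,0,0.001,-0.001,0.004,0],
    [0,0,0,0.001,-0.001,0.007,0],
    [0,0,0,0.001,-0.001,0.009,0],
    [0,0,0,0.001,-0.001,0.01,0],
    [0,0,0,0.001,-0.001,0.011,0],
    [0,0,0,0.001,-0.001,0.011,0],
  ],
)

```text
time_s: 6.87
tool_pos: [588.5, -1.2, 184.7]
tcp_rot: [-0.0, 0.193, 0.981, -0.0]
contact_force: [0.5, 0.9, -0.8]
gripper_width: 0.132
gripper_force: 49.2
```

Emit:
drive_tool(
  increments=[
    [0,0,0,0,0,0.001,0],
    [0,0,0,0,0,0.002,0],
    [0,0,0,0,0,0.003,0],
    [0,0,0,0,0,0.003,0],
  ],
)

```text
time_s: 7.2
tool_pos: [588.6, -1.2, 181.9]
tcp_rot: [-0.0, 0.193, 0.981, -0.0]
contact_force: [-1.0, -0.6, -0.9]
gripper_width: 0.133
gripper_force: 49.2
```

Emit:
drive_tool(
  increments=[
    [0,0,0,0,0,0.001,0],
    [0,0,0,0,0,0.002,0],
    [0,0,0,0,0,0.003,0],
    [0,0,0,0,0,0.003,0],
  ],
)

```text
time_s: 7.53
tool_pos: [588.5, -1.2, 178.8]
tcp_rot: [-0.0, 0.193, 0.981, -0.0]
contact_force: [-0.4, 0.3, -1.0]
gripper_width: 0.133
gripper_force: 49.2
```

Emit:
drive_tool(
  increments=[
    [0,0,0,0,0,0.0005,0],
    [0,0,0,0,0,0.001,0],
    [0,0,0,0,0,0.0015,0],
    [0,0,0,0,0,0.0015,0],
  ],
)

```text
time_s: 7.87
tool_pos: [588.7, -1.2, 177.5]
tcp_rot: [-0.0, 0.193, 0.981, 0.0]
contact_force: [-0.3, 0.9, -0.5]
gripper_width: 0.131
gripper_force: 49.2
```

Emit:
drive_tool(
  increments=[
    [0,0,0,0,0,0.0005,0],
    [0,0,0,0,0,0.001,0],
    [0,0,0,0,0,0.001,0],
  ],
)

```text
time_s: 8.12
tool_pos: [588.8, -1.3, 177.3]
tcp_rot: [0.0, 0.193, 0.981, -0.0]
contact_force: [-2.2, -0.2, 4.6]
gripper_width: 0.133
gripper_force: 49.9
```

Emit:
drive_tool(
  increments=[
    [0,0,0,0,0,0.0005,0],
    [0,0,0,0,0,0.001,0],
    [0,0,0,0,0,0.001,0],
  ],
)

```text
time_s: 8.37
tool_pos: [588.9, -1.3, 177.2]
tcp_rot: [0.0, 0.193, 0.981, -0.0]
contact_force: [-3.2, 0.6, 10.1]
gripper_width: 0.134
gripper_force: 50.7
```

```bash
cat > arc.py <<'E'
from h import *
import sys
A=np.array([635.5,21.7]);a0=np.arctan2(-1.3-21.7,588.9-635.5);r=52
Rz=q2R([0,0.193,0.981,0])
def P(t): return A+r*np.array([np.cos(a0-t),np.sin(a0-t)])
if __name__=='__main__':
    o=robot.get_obs();f=o['contact_force'];d=o['tool_pos'][:2]-A;t=a0-np.arctan2(d[1],d[0]); t=(t+np.pi)%(2*np.pi)-np.pi
    u=d/np.linalg.norm(d); print('theta',t.round(3),'r',np.linalg.norm(d).round(2),'z',o['tool_pos'][2].round(2),'Frad',(f[:2]@u).round(1),'Ftan cw',(f[0]*u[1]-f[1]*u[0]).round(1),'Fz',f[2].round(1))
    t0,dt,n=map(float,sys.argv[1:])
    for i in range(1,int(n)+1): print(round(t0+i*dt,3),(Rz.T@np.append(P(t0+i*dt)-P(t0),0)/1000).round(4)[:2])
E
python3 arc.py 0 .04 8;python3 arc.py .32 .03 8
```

```text
theta 0.001 r 51.97 z 177.17 Frad 2.6 Ftan cw 2.0 Fz 10.1
0.04 [0.0015 0.0014]
0.08 [0.003  0.0029]
0.12 [0.0044 0.0044]
0.16 [0.0058 0.006 ]
0.2 [0.0071 0.0076]
0.24 [0.0083 0.0093]
0.28 [0.0094 0.011 ]
0.32 [0.0105 0.0128]
theta 0.001 r 51.97 z 177.17 Frad 2.6 Ftan cw 2.0 Fz 10.1
0.35 [0.0008 0.0014]
0.38 [0.0015 0.0027]
0.41 [0.0022 0.0041]
0.44 [0.0028 0.0056]
0.47 [0.0034 0.007 ]
0.5 [0.004  0.0085]
0.53 [0.0045 0.0099]
0.56 [0.0049 0.0114]
```

Emit:
drive_tool(
  increments=[
    [0,0,0,0.0015,0.0014,0,0],
    [0,0,0,0.003,0.0029,0,0],
    [0,0,0,0.0044,0.0044,0,0],
    [0,0,0,0.0058,0.006,0,0],
    [0,0,0,0.0071,0.0076,0,0],
    [0,0,0,0.0083,0.0093,0,0],
    [0,0,0,0.0094,0.011,0,0],
    [0,0,0,0.0105,0.0128,0,0],
  ],
)

```text
time_s: 9.03
tool_pos: [585.5, 11.2, 177.3]
tcp_rot: [0.003, 0.194, 0.981, -0.005]
contact_force: [-1.7, -9.8, 6.0]
gripper_width: 0.131
gripper_force: 50.1
```

```bash
python3 arc.py .32 .03 5
```

```text
theta 0.251 r 51.14 z 177.31 Frad 3.6 Ftan cw -9.3 Fz 6.0
0.35 [0.0008 0.0014]
0.38 [0.0015 0.0027]
0.41 [0.0022 0.0041]
0.44 [0.0028 0.0056]
0.47 [0.0034 0.007 ]
```

Emit:
drive_tool(
  increments=[
    [0,0,0,0.0008,0.0014,0,0],
    [0,0,0,0.0015,0.0027,0,0],
    [0,0,0,0.0022,0.0041,0,0],
    [0,0,0,0.0028,0.0056,0,0],
    [0,0,0,0.0034,0.007,0,0],
    [0,0,0,0.0034,0.007,0,0],
  ],
)

```text
time_s: 9.53
tool_pos: [584.2, 18.9, 177.2]
tcp_rot: [0.002, 0.194, 0.981, -0.005]
contact_force: [-2.1, -9.8, 7.5]
gripper_width: 0.132
gripper_force: 50.6
```

```bash
python3 arc.py .47 .03 3
```

```text
theta 0.403 r 51.41 z 177.23 Frad 2.6 Ftan cw -9.7 Fz 7.5
0.5 [0.0006 0.0015]
0.53 [0.0011 0.0029]
0.56 [0.0015 0.0044]
```

Emit:
drive_tool(
  increments=[
    [0,0,0,0.0006,0.0015,0.0003,0],
    [0,0,0,0.0011,0.0029,0.0003,0],
    [0,0,0,0.0015,0.0044,0.0003,0],
    [0,0,0,0.0015,0.0044,0.0003,0],
  ],
)

```text
time_s: 9.87
tool_pos: [584.0, 23.1, 177.1]
tcp_rot: [0.002, 0.194, 0.981, -0.006]
contact_force: [-4.1, -9.8, 9.3]
gripper_width: 0.131
gripper_force: 50.9
```

```bash
python3 arc.py .56 .03 3;python3 arc.py .65 .03 3;python3 arc.py .74 .03 3;python3 arc.py .83 .03 3;python3 arc.py .92 .03 3;python3 arc.py 1.01 .03 3
```

```text
theta 0.486 r 51.48 z 177.15 Frad 3.8 Ftan cw -9.9 Fz 9.3
0.59 [0.0004 0.0015]
0.62 [0.0008 0.003 ]
0.65 [0.0011 0.0045]
theta 0.486 r 51.48 z 177.15 Frad 3.8 Ftan cw -9.9 Fz 9.3
0.68 [0.0003 0.0015]
0.71 [0.0005 0.0031]
0.74 [0.0007 0.0046]
theta 0.486 r 51.48 z 177.15 Frad 3.8 Ftan cw -9.9 Fz 9.3
0.77 [0.0001 0.0016]
0.8 [0.0002 0.0031]
0.83 [0.0003 0.0047]
theta 0.486 r 51.48 z 177.15 Frad 3.8 Ftan cw -9.9 Fz 9.3
0.86 [0.     0.0016]
0.89 [-0.      0.0031]
0.92 [-0.0001  0.0047]
theta 0.486 r 51.48 z 177.15 Frad 3.8 Ftan cw -9.9 Fz 9.3
0.95 [-0.0001  0.0016]
0.98 [-0.0003  0.0031]
1.01 [-0.0006  0.0046]
theta 0.486 r 51.48 z 177.15 Frad 3.8 Ftan cw -9.9 Fz 9.3
1.04 [-0.0003  0.0015]
1.07 [-0.0006  0.0031]
1.1 [-0.001   0.0046]
```

Emit:
drive_tool(
  increments=[
    [0,0,0,0.0007,0.0015,0,0],
    [0,0,0,0.0013,0.003,0,0],
    [0,0,0,0.0016,0.0045,0,0],
    [0,0,0,0.0016,0.0045,0,0],
  ],
)

```text
time_s: 10.2
tool_pos: [584.1, 27.7, 177.2]
tcp_rot: [0.001, 0.194, 0.981, -0.006]
contact_force: [-4.3, -11.2, 9.7]
gripper_width: 0.132
gripper_force: 51.0
```

Emit:
drive_tool(
  increments=[
    [0,0,0,0.0003,0.0015,0,0],
    [0,0,0,0.0005,0.0031,0,0],
    [0,0,0,0.0005,0.0031,0,0],
  ],
)

```text
time_s: 10.45
tool_pos: [584.5, 30.7, 177.1]
tcp_rot: [0.001, 0.194, 0.981, -0.006]
contact_force: [-5.4, -10.3, 11.9]
gripper_width: 0.129
gripper_force: 51.1
```

Emit:
drive_tool(
  increments=[
    [0,0,0,0.0003,0.0015,0,0],
    [0,0,0,0.0004,0.0031,0,0],
    [0,0,0,0.0004,0.0031,0,0],
  ],
)

```text
time_s: 10.7
tool_pos: [584.8, 35.5, 176.1]
tcp_rot: [0.0, 0.194, 0.981, -0.003]
contact_force: [-1.3, -3.2, 1.0]
gripper_width: 0.133
gripper_force: 49.7
```

Emit:
drive_tool(
  increments=[
    [0,0,0,0.0003,0.0015,0,0],
    [0,0,0,0.0004,0.0031,0,0],
    [0,0,0,0.0004,0.0031,0,0],
  ],
)

```text
time_s: 10.95
tool_pos: [585.8, 39.8, 175.2]
tcp_rot: [-0.0, 0.194, 0.981, -0.002]
contact_force: [-1.5, -4.8, 1.2]
gripper_width: 0.13
gripper_force: 49.6
```

```bash
python3 arc.py .83 .03 2
```

```text
theta 0.808 r 52.91 z 175.17 Frad -0.2 Ftan cw -5.0 Fz 1.2
0.86 [0.     0.0016]
0.89 [-0.      0.0031]
```

Fz has fallen to about zero and the tool has dropped 2 mm, so the nose is in the lock hole. I push down gently.

Emit:
drive_tool(
  increments=[
    [0,0,0,0,0,0.0008,0],
    [0,0,0,0,0,0.0016,0],
    [0,0,0,0,0,0.0016,0],
  ],
)

```text
time_s: 11.2
tool_pos: [585.8, 40.3, 173.5]
tcp_rot: [-0.0, 0.193, 0.981, -0.001]
contact_force: [-1.9, -5.2, 2.0]
gripper_width: 0.131
gripper_force: 49.7
```

Emit:
drive_tool(
  increments=[
    [0,0,0,0,0,0.0008,0],
    [0,0,0,0,0,0.0016,0],
    [0,0,0,0,0,0.0016,0],
  ],
)

```text
time_s: 11.45
tool_pos: [585.8, 40.1, 172.5]
tcp_rot: [-0.0, 0.193, 0.981, -0.001]
contact_force: [-3.3, -5.1, 5.5]
gripper_width: 0.134
gripper_force: 50.1
```

Emit:
drive_tool(
  increments=[
    [0,0,0,0,0,0.0008,0],
    [0,0,0,0,0,0.0016,0],
    [0,0,0,0,0,0.0016,0],
  ],
)

```text
time_s: 11.7
tool_pos: [585.7, 39.7, 171.4]
tcp_rot: [-0.0, 0.193, 0.981, -0.002]
contact_force: [-5.3, -6.8, 8.0]
gripper_width: 0.13
gripper_force: 50.5
```

Emit:
drive_tool(
  increments=[
    [0,0,0,0,0,0.0005,0],
    [0,0,0,0,0,0.001,0],
    [0,0,0,0,0,0.001,0],
  ],
)

```text
time_s: 11.95
tool_pos: [585.5, 39.5, 170.1]
tcp_rot: [-0.0, 0.194, 0.981, -0.002]
contact_force: [-4.0, -7.4, 5.0]
gripper_width: 0.129
gripper_force: 49.9
```

Emit:
drive_tool(
  increments=[
    [0,0,0,0.0006,-0.0004,0.0008,0],
    [0,0,0,0.0006,-0.0004,0.0016,0],
    [0,0,0,0.0006,-0.0004,0.002,0],
    [0,0,0,0.0006,-0.0004,0.002,0],
  ],
)

```text
time_s: 12.28
tool_pos: [585.1, 39.3, 167.7]
tcp_rot: [0.0, 0.194, 0.981, -0.002]
contact_force: [-3.1, -7.8, 3.6]
gripper_width: 0.132
gripper_force: 50.0
```

Emit:
drive_tool(
  increments=[
    [0,0,0,0,0,0.0008,0],
    [0,0,0,0,0,0.0016,0],
    [0,0,0,0,0,0.002,0],
    [0,0,0,0,0,0.002,0],
  ],
)

```text
time_s: 12.62
tool_pos: [585.1, 39.3, 165.6]
tcp_rot: [-0.0, 0.194, 0.981, -0.002]
contact_force: [-2.8, -8.1, 3.6]
gripper_width: 0.13
gripper_force: 50.1
```

Emit:
drive_tool(
  increments=[
    [0,0,0,0,0,0.0008,0],
    [0,0,0,0,0,0.0016,0],
    [0,0,0,0,0,0.002,0],
    [0,0,0,0,0,0.002,0],
  ],
)

```text
time_s: 12.95
tool_pos: [585.1, 39.2, 163.6]
tcp_rot: [-0.0, 0.194, 0.981, -0.002]
contact_force: [-3.7, -7.0, 3.3]
gripper_width: 0.134
gripper_force: 50.1
```

Emit:
drive_tool(
  increments=[
    [0,0,0,0,0,0.0005,0],
    [0,0,0,0,0,0.001,0],
    [0,0,0,0,0,0.001,0],
  ],
)

```text
time_s: 13.2
tool_pos: [585.1, 39.3, 163.5]
tcp_rot: [0.0, 0.194, 0.981, -0.002]
contact_force: [-5.5, -8.1, 9.3]
gripper_width: 0.133
gripper_force: 50.8
```

The collar has seated at z 163.5 with Fz rising. I relieve the load, then open.

Emit:
drive_tool(
  increments=[
    [0,0,0,-0.0003,-0.0008,-0.0008,0],
    [0,0,0,-0.0003,-0.0008,-0.0008,0],
    [0,0,0,-0.0003,-0.0008,-0.0008,0.1],
    [0,0,0,-0.0003,-0.0008,-0.0008,0.15],
    [0,0,0,-0.0003,-0.0008,-0.0008,0.25],
    [0,0,0,-0.0003,-0.0008,-0.0008,0.4],
    [0,0,0,-0.0003,-0.0008,-0.0008,0.5],
    [0,0,0,-0.0003,-0.0008,-0.0008,0.5],
  ],
)

```text
time_s: 13.87
tool_pos: [585.7, 40.5, 163.2]
tcp_rot: [0.0, 0.193, 0.981, 0.001]
contact_force: [0.7, -0.7, 0.1]
gripper_width: 0.502
gripper_force: 0.0
```

```bash
python3 - <<'E'
from h import *
o=robot.get_obs(); print(o['tool_pos'],o['gripper_width'],o['contact_force'])
im=snap('wrist','w5.png');d=snap('side','d5.png')
t=lambda im,u,v,w,h:cv2.resize(im[v:v+h,u:u+w,::-1],(400,300),interpolation=cv2.INTER_CUBIC)
cv2.imwrite('pics/m5.png',np.hstack([t(im,140,120,280,210),t(d,275,170,100,75)]))
E
```

```text
[585.69367876  40.47636345 163.16727545] 0.501993854549723 [ 0.68839763 -0.68667876  0.1086016 ]
```

View pics/m5.png

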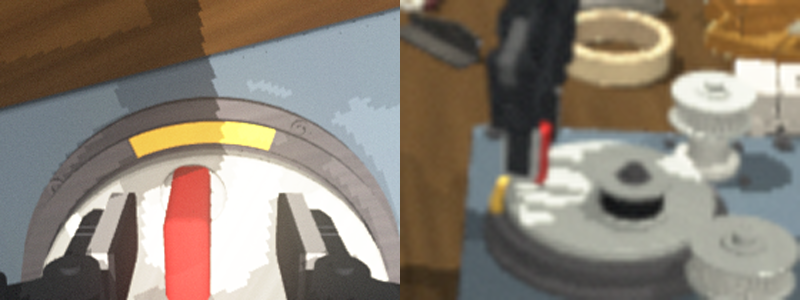

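The released pin stands alone at (187,230), its collar flush on the wheel and in the yellow arc's range, with both fingers clear. I back straight off.

Emit:
drive_tool(
  increments=[
    [0,0,0,0,0,-0.01,0.5],
    [0,0,0,0,0,-0.025,0.5],
    [0,0,0,0,0,-0.05,0.5],
    [0,0,0,0,0,-0.08,0.5],
    [0,0,0,0,0,-0.1,0.5],
    [0,0,0,0,0,-0.1,0.5],
    [0,0,0,0,0,-0.1,0.5],
    [0,0,0,0,0,-0.1,0.5],
  ],
)

```text
time_s: 14.63
tool_pos: [585.1, 39.9, 263.2]
tcp_rot: [-0.0, 0.193, 0.981, 0.0]
contact_force: [-0.1, 0.1, -0.1]
gripper_width: 0.497
gripper_force: 0.0
```

```bash
python3 - <<'E'
from h import *
im=snap('wrist','w6.png');d=snap('side','d6.png')
t=lambda im,u,v,w,h:cv2.resize(im[v:v+h,u:u+w,::-1],(400,300),interpolation=cv2.INTER_CUBIC)
cv2.imwrite('pics/m6.png',np.hstack([t(im,140,120,280,210),t(d,275,170,100,75)]))
E
```

```text
(no output)
```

View pics/m6.png

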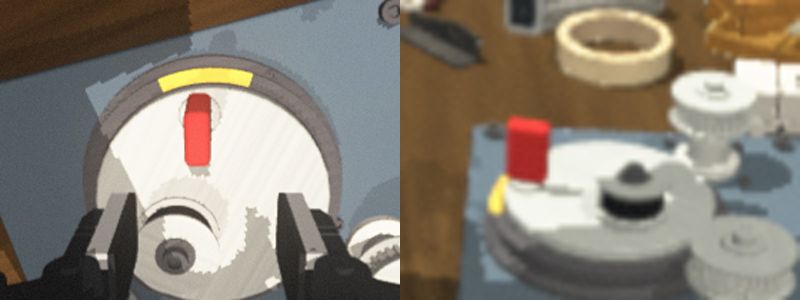

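The pin stands upright at (198,130) with its collar down on the wheel. The wheel is held wound and the arm is clear.

```bash
python3 -c "
from bench import robot
print(robot.finish_job())"
```

```text
the job is handed in; nothing more can be done
None
```

The locking pin is home in the lock hole with its collar on the wheel, holding the wheel wound at about 0.8 rad; the arm is clear and the job was handed in at about 15 s of the 67 s allowed, with no verdict returned.

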